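# Pull the blunt hardie for sharpening

## Robot

A 6-joint arm with a two-finger parallel gripper is mounted at the origin on the work surface. World frame = base frame: x ahead of the robot, y to its left, z up, the work surface at z = 0. Lengths are in m, angles in degrees, forces in N, time in s.
With the tool pointing down it reaches from about 0.375 to 0.9 m from the base axis. Payload 3.1 kg.
Tool frame: the origin (TCP) lies midway between the tips of the shut fingers; the grasp point (between the pads) lies 19 mm behind it; z points along the fingers, y is the line along which they close (so a half turn about z gives the same grasp; the last joint's range is limited). The gripper opens to 87 mm and grips with 3 to 60 N. Pads are 19 mm wide; open, the fingers measure 117 mm over their backs; the gripper's body (75 mm by 190 mm) begins 51 mm behind the grasp point.
Start: joints at [-74.112, 30.224, 82.088, -0, 67.689, -10.227], TCP at [0.275, -0.561, 0.187] pointing down, gripper open.
Joint ranges: [-176.69, 176.69], [-43.24, 126.21], [12.49, 139.97], [-82, 262], [0, 151.66], [-163.58, 163.58]. Speed limits (degrees/s): [159.86, 159.86, 180, 180, 180, 180].

## Interface

Orientations are given as a 3x3 rotation matrix whose columns are the frame's x, y, z axes.
In Python, from rig import bot, vision, ticket, read_state gives the robot as it stands (bot), with the cameras (vision), the readings as plain functions and the job (ticket).
- The arm moves only by the shell command python3 steer.py 'ROWS'. ROWS is a JSON object whose key "steps" holds a list of rows, 1 to 20 of them, each of 7 numbers: dx, dy, dz in m, then a rotation vector rx, ry, rz in degrees, then the opening from 0.0 (shut) to 1.0 (fully open); each row is the pose to reach, as a shift and turn from the pose commanded when the command began, along the tool's axes at that moment; what a row does not reach only later rows make up. A row lasts 1/10 s, in which the tool goes at most 0.05 m and 8.59 degrees, less where a joint would pass 70% of its speed; a pose out of reach is approached as far as the arm can. The fingers move at their own pace and stop on an object; the grip force is fixed at half the most. Time passes only in rows, so rows that do not move let the fingers close. It prints the time, the measured TCP pose, the force, the opening and the grip force at its end. Input that does not fit is refused with a message, and nothing moves.
- read_state(): the state, without advancing time (a new reading comes with each control period).
- vision.capture(name): name is "scene" or "top" or "wrist"; returns a dict with "color" (480x640x3 uint8, red, green, blue), "K" (3x3 intrinsics, pixels), "D" ([k1, k2, p1, p2, k3] as OpenCV has them; the pictures are not rectified), "view" (4x4, takes a point from world to camera coordinates); the wrist camera has in their place "mount" (4x4, takes a point from camera to tool coordinates, whose origin is the TCP and whose axes are the flange's). Camera axes: x right, y up, looking along -z (the intrinsics and any distortion apply to the point x, -y, -z); pixel columns grow to the right and rows downward; lengths in m; the calibration is good to about 2 mm. A picture is of the moment at which its call begins: read the wrist's pose just before it. There is no depth.
- ticket.hand_in(): hands the job in; it is judged then, once.
The state is a dict: "time_s": time; "joint_positions": joint angles; "qvel": joint speeds; "tau": joint torques, N m; "position": TCP position; "tcp_rot": TCP orientation; "force": force on the tool from outside, world axes, zero at the start; "moment": the same for the moment, N m; "opening": opening from 0.0 (shut) to 1.0 (fully open); "grasp_force": force on a finger pad.
Only numpy, scipy, OpenCV 4.12 (cv2) and the standard library are available. Lean on these libraries where they do the work, as an engineer would, in place of code of your own. Each camera call takes 0.05 s, during which the arm holds its last target. There are 200 camera calls.

## Task

The red-headed hardie (the mosaic cutter's bench chisel) is blunt and has to go for sharpening. Draw it straight up out of the sleeve in its cutting block, without tilting it or dragging or lifting the block, then stand it foot down in the blue tool pot, lowering it to the bottom of the pot before you let go. Leave the green-headed hardie alone and the pot standing.

Things in the scene. Friction and masses are not known exactly. Their poses are not given: they have to be found in the camera images.
- hardie_red: Red-headed steel chisel, 128 mm long, 0.3 kg, upright, shank down in block_red. Origin: centre of its foot, 5 mm above the table at the start; z up the shank. Shank 16 mm round, z 0-85; red collar 32 mm round, z 85-91, resting on the block; red head z 91-119, 18 mm thick (x), 30 mm wide (y): grip it here across x; red roof-shaped edge along y, tapering z 119-128. Any yaw.
- block_red: Block holding the red hardie: loose, brown wood, 96 x 96 x 90 mm high with steel foot and top plates, about 1.6 kg. Origin: centre of its underside; z up. A vertical 17.2 mm sleeve runs right through its centre, mouth at z 90 (plain sliding fit, no latch): the hardie must rise 85 mm to clear it. Shifts if the hardie is pulled sideways.
- pot: Tool pot: empty, open, straight-sided, blue stoneware, loose, 0.8 kg; 76 mm outside and 68 mm inside diameter, 85 mm high, inner floor 5 mm above its underside. Origin: centre of its underside; z up. A hardie in it may stand or lean on the rim; its head stays above the rim.
- hardie_green: Green-headed hardie, same shape, size, origin and axes as the red one, standing in a second block of the same form. Sharp and in use: not to be moved. Its edge is 133 mm above the table.

How it is judged (in metres and radians):
On the way, in this order (a step that is already met when the one before it is completed fails the run):
1. the red-headed hardie is drawn straight up until its foot is clear of the sleeve: foot above the block's top, still over the sleeve (within 30 mm) and upright within 15 degrees (z of hardie_red in the frame of block_red above 0.093 m and horizontal distance between hardie_red and block_red below 0.03 m and angle between hardie_red's own z axis and vertical below 0.26 rad), for 0.1 s.
2. still held in the fingers, it is lowered into the pot until its foot is within 25 mm of the pot's floor (z of hardie_red in the frame of pot below 0.03 m and horizontal distance between hardie_red and pot below 0.034 m and contact force between the fingers and hardie_red above 0.5 N), for 0.05 s.
At the end, for the whole second after the job is handed in: The red-headed hardie stands or leans at rest, foot down, in the pot (foot inside the pot and within 25 mm of its floor, leaning less than 50 degrees), the pot is upright within 10 degrees, the green-headed hardie is within 20 mm and the red one's block within 30 mm of where they started (z of hardie_red in the frame of pot below 0.03 m and horizontal distance between hardie_red and pot below 0.034 m and angle between hardie_red's own z axis and vertical below 0.87 rad and angle between pot's own z axis and vertical below 0.17 rad and linear speed of hardie_red below 0.03 m/s and distance of hardie_green from where it was at the start of the episode below 0.02 m and distance of block_red from where it was at the start of the episode below 0.03 m); the robot touches nothing.
It fails at once if the block is dragged or lifted more than 30 mm (distance of block_red from where it was at the start of the episode above 0.03 m).
It fails at once if the green-headed hardie is moved more than 20 mm (distance of hardie_green from where it was at the start of the episode above 0.02 m).
It also fails if it takes over 58 s, if anything falls off the work surface, if the arm or the gripper's body presses on something with over 40 N, if the wrist force passes 120 N, or if a joint passes its speed limit or range.

## Working session

There is one attempt and no reset: what is moved stays moved. The work goes in short steps, Python scripts to look and compute and a shell command to move; the robot and the scene stay as the last step left them, time stands still between calls to the robot, and variables do not carry over. Pictures are saved under pics/ and viewed, at most 10 in all, crops included, and the job is handed in when it is done.

```bash
ls; mkdir -p pics; python3 - <<'E'
from rig import bot, vision, ticket, read_state
import cv2,pickle
s=read_state();print(s['time_s'],s['position'],s['tcp_rot'],s['opening'])
d={}
for n in("scene","top"):
    c=vision.capture(n);d[n]=c;cv2.imwrite(f"pics/{n}0.png",c["color"][:,:,::-1]);print(n,c["K"],c["D"],c["view"])
pickle.dump(d,open("cap0.pkl","wb"))
E
```

```text
pics
rig.py
steer.py
0.0 [ 0.27492733 -0.56040067  0.1864762 ] [[ 8.97905221e-01  4.40188448e-01 -5.86787650e-04]
 [ 4.40188677e-01 -8.97902950e-01  2.05437091e-03]
 [ 3.77431981e-04 -2.10292765e-03 -9.99997718e-01]] 0.999908737142761
scene [[463.00145893   0.         315.36504296]
 [  0.         463.00145893 231.50125891]
 [  0.           0.           1.        ]] [-0.0262999  0.         0.         0.         0.       ] [[-0.1000492   0.99493897 -0.00930588  0.04801131]
 [-0.83147886 -0.07846781  0.549987    0.4350293 ]
 [ 0.54647329  0.0627634   0.83512137 -1.02639913]
 [ 0.          0.          0.          1.        ]]
top [[499.3094632    0.         323.07715212]
 [  0.         499.3094632  230.29863129]
 [  0.           0.           1.        ]] [-0.04305292  0.          0.          0.          0.        ] [[-5.09337712e-02 -9.98701814e-01  6.61375451e-04  2.27999452e-02]
 [ 9.75628868e-01 -4.96155025e-02  2.13744273e-01 -5.44162427e-01]
 [-2.13433979e-01  1.15320589e-02  9.76889425e-01 -6.58801205e-01]
 [ 0.00000000e+00  0.00000000e+00  0.00000000e+00  1.00000000e+00]]
```

View pics/top0.png

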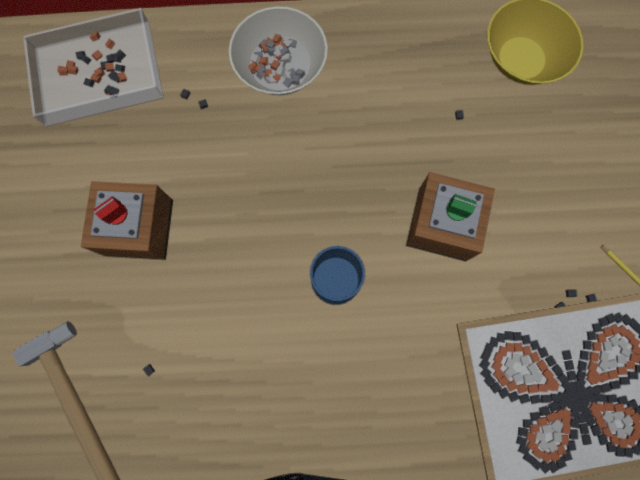

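View pics/scene0.png

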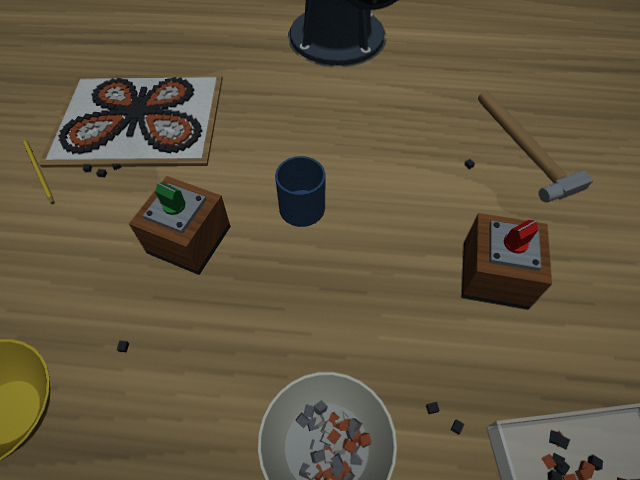

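The top view shows the red hardie at about (112,211), the green one at (461,207) and the pot rim at about (337,275). The scene view has red at (522,235) and the pot at (300,175). I'll enlarge both next.

```bash
python3 - <<'E'
import cv2,pickle,numpy as np
d=pickle.load(open("cap0.pkl","rb"))
def crop(n,u,v,w,h,k): return cv2.resize(d[n]["color"][v:v+h,u:u+w,::-1],None,fx=k,fy=k,interpolation=cv2.INTER_CUBIC)
cv2.imwrite("pics/c1.png",np.hstack([crop("top",80,175,50*2,75,4)[:, :400],crop("scene",460,205,100,75,4)]))
cv2.imwrite("pics/c2.png",np.hstack([crop("top",290,235,100,75,4),crop("scene",250,150,100,75,4)]))
E
```

```text
(no output)
```

View pics/c1.png

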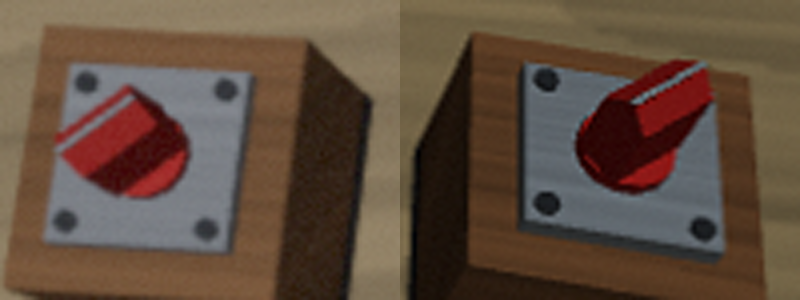

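View pics/c2.png

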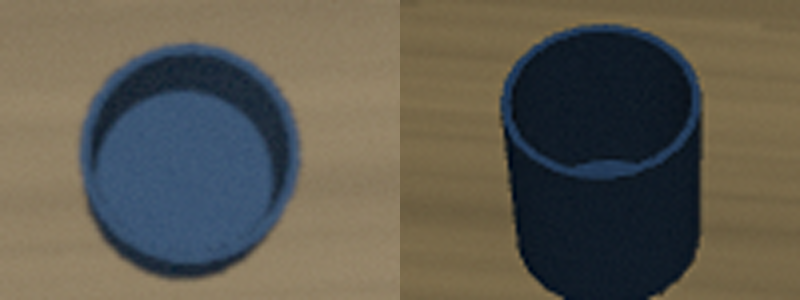

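The crops give me these points, converted to full pixels:

| Feature | Top view | Scene view |
|---|---|---|
| Red edge ends | (94.2,211.2) and (113.7,198.7) | (518.2,230.7) and (536.7,221.2) |
| Plate screw centre | (116.4,213.9) | (516.1,243.6) |
| Pot rim, extremes | left 310, right 365, top 245.8 | left 275.5, right 325.3, top 156.2, bottom 195 |

```bash
cat > h.py <<'E'
import cv2,pickle,numpy as np
F=np.diag([1.,-1,-1])
def ray(c,uv):
    n=cv2.undistortPoints(np.array([[uv]],float),c["K"],np.array(c["D"]))[0,0]
    R,t=c["view"][:3,:3],c["view"][:3,3]
    return -R.T@t, R.T@F@np.array([n[0],n[1],1])
def atz(c,uv,z):
    o,r=ray(c,uv); return o+r*(z-o[2])/r[2]
def tri(a,ua,b,ub):
    o1,r1=ray(a,ua);o2,r2=ray(b,ub)
    s=np.linalg.lstsq(np.c_[r1,-r2],o2-o1,rcond=None)[0]
    p,q=o1+s[0]*r1,o2+s[1]*r2
    return (p+q)/2,np.linalg.norm(p-q)
def proj(c,P):
    P=np.atleast_2d(P)@c["view"][:3,:3].T+c["view"][:3,3]
    return cv2.projectPoints(P@F,np.zeros(3),np.zeros(3),c["K"],np.array(c["D"]))[0][:,0]
E
python3 - <<'E'
from h import *
from scipy.optimize import least_squares
np.set_printoptions(precision=4,suppress=True)
d=pickle.load(open("cap0.pkl","rb"));t,s=d["top"],d["scene"]
E=[]
for c,a,b in((t,(94.2,211.2),(113.7,198.7)),(s,(518.2,230.7),(536.7,221.2))):
    p,q=atz(c,a,.133),atz(c,b,.133);print("edge",p,q,"mid",(p+q)/2,np.linalg.norm(p-q),np.degrees(np.arctan2(*(q-p)[1::-1])))
for c,u in((t,(116.4,213.9)),(s,(516.1,243.6))): print("plate",atz(c,u,.09))
print("plate tri",tri(t,(116.4,213.9),s,(516.1,243.6)))
print("mid tri",tri(t,(103.95,204.95),s,(527.45,225.95)))
th=np.linspace(0,2*np.pi,200)
ring=lambda x:np.c_[x[0]+.038*np.cos(th),x[1]+.038*np.sin(th),th*0+.085]
def r(x):
    a,b=proj(t,ring(x)),proj(s,ring(x))
    return [a[:,0].min()-310,a[:,0].max()-365,a[:,1].min()-245.8,b[:,0].min()-275.5,b[:,0].max()-325.3,b[:,1].min()-156.2,b[:,1].max()-195]
f=least_squares(r,[.5,0]);print("pot",f.x,f.fun, proj(t,[*f.x,.085]))
print("green",atz(t,(461,207),.12))
E
```

```text
edge [0.5692 0.2936 0.133 ] [0.5848 0.2684 0.133 ] mid [0.577 0.281 0.133] 0.02965604760712444 -58.14265824498438
edge [0.5847 0.268  0.133 ] [0.5677 0.2937 0.133 ] mid [0.5762 0.2809 0.133 ] 0.030780134781832152 123.53605570663737
plate [0.5758 0.2819 0.09  ]
plate [0.5757 0.2816 0.09  ]
plate tri (array([0.5757, 0.2817, 0.0901]), np.float64(0.00031739709205869733))
mid tri (array([0.5767, 0.2806, 0.1337]), np.float64(0.0002742870677667921))
pot [ 0.4789 -0.0215] [-0.2374  0.6854 -0.5036 -0.1232  0.6873 -0.3258 -0.2759] [[337.7284 272.7896]]
green [ 0.5536 -0.189   0.12  ]
```

The measurements agree with the known sizes: the plate triangulates to z 0.090, the edge is about 30 mm long, and the pot residuals are under 0.7 px.

- **Red hardie:** (0.576, 0.281), closing axis at 32.7°.
- **Turn needed:** tool rz of −96.6°.

Next I'll convert the shift into tool axes.

```bash
cat > go.py <<'E'
import sys,numpy as np
from rig import bot, vision, ticket, read_state
s=read_state();R=np.array(s["tcp_rot"]);g=np.array([float(a) for a in sys.argv[1:4]])
print(np.round(R.T@(g-s["position"]),4),"yaw_y",np.degrees(np.arctan2(R[1,1],R[0,1])),"tilt",np.degrees(np.arccos(-R[2,2])),s["force"],s["joint_positions"])
E
python3 go.py .576 .281 .2
```

```text
[ 0.6408 -0.623  -0.012 ] yaw_y -63.88197019716494 tilt 0.11503824375600578 [-0.40361568  0.12409859  0.14954812] [-7.41121907e+01  3.02742713e+01  8.21514966e+01 -3.73038617e-04
  6.76892699e+01 -1.02300586e+01]
```

```bash
python3 steer.py '{"steps":[[0,0,-0.03,0,0,0,1],[0.21,-0.21,-0.03,0,0,-32,1],[0.21,-0.21,-0.03,0,0,-32,1],[0.21,-0.21,-0.03,0,0,-32,1],[0.21,-0.21,-0.03,0,0,-32,1],[0.21,-0.21,-0.03,0,0,-32,1],[0.21,-0.21,-0.03,0,0,-32,1],[0.43,-0.42,-0.03,0,0,-64,1],[0.43,-0.42,-0.03,0,0,-64,1],[0.43,-0.42,-0.03,0,0,-64,1],[0.43,-0.42,-0.03,0,0,-64,1],[0.43,-0.42,-0.03,0,0,-64,1],[0.43,-0.42,-0.03,0,0,-64,1],[0.64,-0.623,-0.02,0,0,-96.6,1],[0.64,-0.623,-0.02,0,0,-96.6,1],[0.64,-0.623,-0.02,0,0,-96.6,1],[0.64,-0.623,-0.02,0,0,-96.6,1],[0.64,-0.623,-0.02,0,0,-96.6,1],[0.64,-0.623,-0.012,0,0,-96.6,1],[0.64,-0.623,-0.012,0,0,-96.6,1]]}'; python3 go.py .576 .281 .1; python3 - <<'E'
from rig import bot, vision, ticket, read_state
import cv2,pickle
s=read_state();c=vision.capture("wrist");pickle.dump((s,c),open("w1.pkl","wb"))
cv2.imwrite("pics/w1.png",c["color"][:,:,::-1])
E
```

```text
time_s: 2.1
position: [0.5759, 0.2852, 0.1973]
tcp_rot: [[-0.545, 0.839, -0.001], [0.839, 0.545, 0.002], [0.002, 0.0, -1.0]]
force: [-0.2, -0.8, 0.1]
opening: 1.0
grasp_force: 0.0
[-0.0038 -0.0022  0.0973] yaw_y 33.015329530922834 tilt 0.11694952639154668 [-0.23080001 -0.80055278  0.10350727] [ 16.33885657  31.03613814  78.79085511   0.12367585  70.1848451
 -16.71843161]
```

View pics/w1.png

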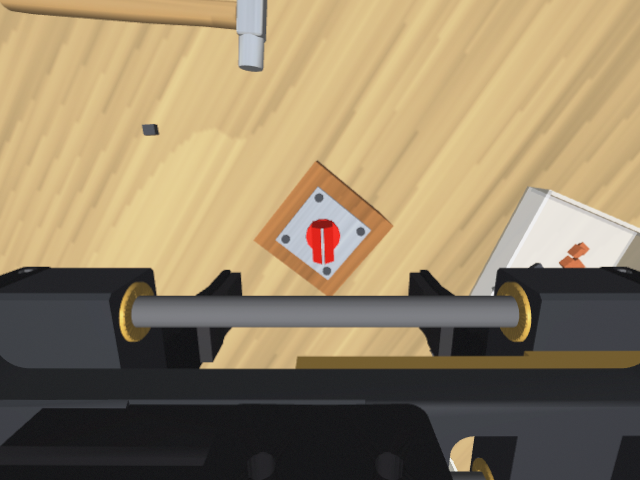

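The wrist view shows the red head centred between the fingers at about (323,243), with the edge ridge running vertically from roughly (321,228) to (324,263). I'll check that against the model, zoomed.

```bash
python3 steer.py '{"steps":[[0,0,0,0,0,0,1],[0,0,0,0,0,0,1],[0,0,0,0,0,0,1]]}'; python3 go.py .576 .281 .1; python3 - <<'E'
from rig import bot, vision, ticket, read_state
from h import *
s=read_state();c=vision.capture("wrist")
T=np.eye(4);T[:3,:3]=s["tcp_rot"];T[:3,3]=s["position"]
c["view"]=np.linalg.inv(T@c["mount"]);pickle.dump(c,open("w2.pkl","wb"))
e=np.array([np.cos(np.radians(122.7)),np.sin(np.radians(122.7)),0])*.015;m=np.array([.5763,.281,.133])
print(proj(c,[m-e,m+e,[.5757,.2817,.09]]))
im=c["color"][180:300,250:400,::-1]
cv2.imwrite("pics/w2.png",cv2.resize(im,None,fx=5,fy=5,interpolation=cv2.INTER_CUBIC))
E
```

```text
time_s: 2.45
position: [0.5755, 0.2785, 0.1999]
tcp_rot: [[-0.539, 0.842, 0.0], [0.842, 0.539, -0.0], [-0.0, 0.0, -1.0]]
force: [-0.6, 0.1, -0.8]
opening: 1.001
grasp_force: 0.0
[0.0018 0.0018 0.0999] yaw_y 32.607660659470966 tilt 0.010375675438634858 [-0.60945291  0.09077469 -0.78492509] [ 1.58312688e+01  3.06212738e+01  7.91249341e+01 -9.64833769e-03
  7.02487728e+01 -1.67731316e+01]
[[326.15784508 256.5290745 ]
 [326.13609246 220.98231036]
 [325.8276003  226.98315844]]
```

View pics/w2.png

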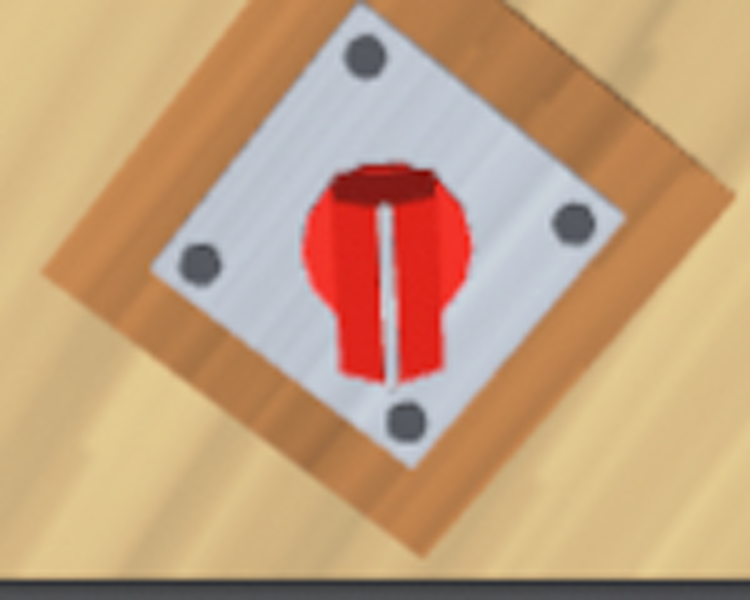

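The ridge runs from (327.0,220.6) to (328.2,257.6) and the screw centre is at (327.3,228.2), about 1.5 px from the prediction. I'll refine the position with these.

```bash
python3 - <<'E'
from h import *
c=pickle.load(open("w2.pkl","rb"))
p,q=atz(c,(327,220.6),.133),atz(c,(328.2,257.6),.133)
print(p,q,(p+q)/2,np.degrees(np.arctan2(*(p-q)[1::-1])),atz(c,(327.3,228.2),.09))
E
python3 go.py .5765 .2817 .1
```

```text
[0.56861457 0.29426275 0.133     ] [0.58633458 0.26850885 0.133     ] [0.57747458 0.2813858  0.133     ] 124.52998359647802 [0.57750398 0.28146112 0.09      ]
[0.0021 0.0024 0.1   ] yaw_y 32.60777955520786 tilt 0.017501355041540333 [ 0.20331246 -0.06762779 -0.60635949] [ 1.58347831e+01  3.06209398e+01  7.91128016e+01 -5.68564944e-03
  7.02495955e+01 -1.67710747e+01]
```

```bash
python3 steer.py '{"steps":[[0.001,0.002,0.03,0,0,-1.2,1],[0.002,0.0025,0.055,0,0,-1.2,1],[0.002,0.0025,0.055,0,0,-1.2,1],[0.002,0.0025,0.055,0,0,-1.2,1],[0.002,0.0025,0.055,0,0,-1.2,1],[0.002,0.0025,0.055,0,0,-1.2,1]]}'; python3 go.py .5768 .2814 .1
```

```text
time_s: 3.1
position: [0.5778, 0.2831, 0.1462]
tcp_rot: [[-0.558, 0.83, 0.003], [0.83, 0.558, 0.001], [-0.001, 0.003, -1.0]]
force: [0.2, 0.1, 0.5]
opening: 1.0
grasp_force: 0.0
[-0.0008 -0.0019  0.0462] yaw_y 33.89616396836212 tilt 0.1869792218038446 [0.21146564 0.14984542 0.52867365] [ 1.61713032e+01  3.41729788e+01  8.17542298e+01  1.09179270e-03
  6.38858148e+01 -1.77252526e+01]
```

```bash
for i in 1 2 3; do python3 steer.py '{"steps":[[0,0,0,0,0,0,1]]}' | sed -n 2p; done; python3 go.py .5768 .2814 .1
```

```text
position: [0.5773, 0.2832, 0.1458]
position: [0.577, 0.2831, 0.1453]
position: [0.5767, 0.2831, 0.1448]
[-0.0014 -0.0009  0.0448] yaw_y 33.91902815180887 tilt 0.030918018567535382 [-0.1025412  -0.69182171 -0.24975028] [ 1.61950860e+01  3.42615667e+01  8.18396137e+01  9.56119704e-04
  6.38679135e+01 -1.77243608e+01]
```

```bash
python3 steer.py '{"steps":[[-0.001,-0.001,0.015,0,0,0,1],[-0.001,-0.001,0.03,0,0,0,1],[-0.001,-0.001,0.044,0,0,0,1],[-0.001,-0.001,0.044,0,0,0,1],[-0.001,-0.001,0.044,0,0,0,1],[-0.001,-0.001,0.044,0,0,0,1],[-0.001,-0.001,0.044,0,0,0,1],[-0.001,-0.001,0.044,0,0,0,1],[-0.001,-0.001,0.044,0,0,0,1],[-0.001,-0.001,0.044,0,0,0,1]]}'; python3 go.py .5768 .2814 .1
```

```text
time_s: 4.4
position: [0.5764, 0.2816, 0.1007]
tcp_rot: [[-0.558, 0.83, 0.0], [0.83, 0.558, 0.0], [-0.0, 0.0, -1.0]]
force: [1.0, 0.6, 0.5]
opening: 1.001
grasp_force: 0.0
[-0.0004  0.0002  0.0007] yaw_y 33.918481473495824 tilt 0.023735231552682354 [0.97259381 0.62124985 0.5426912 ] [ 1.60778263e+01  3.72754298e+01  8.39883558e+01 -1.38819078e-03
  5.87125088e+01 -1.78399329e+01]
```

Positioned. Now I'll close the fingers.

```bash
python3 steer.py '{"steps":[[0,0,0,0,0,0,0.4],[0,0,0,0,0,0,0.3],[0,0,0,0,0,0,0.2],[0,0,0,0,0,0,0.1],[0,0,0,0,0,0,0],[0,0,0,0,0,0,0],[0,0,0,0,0,0,0],[0,0,0,0,0,0,0],[0,0,0,0,0,0,0],[0,0,0,0,0,0,0]]}'; python3 go.py .5768 .2814 .2
```

```text
time_s: 5.4
position: [0.5763, 0.2816, 0.1004]
tcp_rot: [[-0.558, 0.83, -0.0], [0.83, 0.558, -0.0], [-0.0, -0.0, -1.0]]
force: [-0.1, -0.6, 1.3]
opening: 0.172
grasp_force: 0.0
[-0.0004  0.0003 -0.0996] yaw_y 33.914048923998365 tilt 0.002000506433885005 [-0.14369737 -0.56815869  1.32027892] [ 1.60740516e+01  3.72967642e+01  8.39947574e+01 -1.03149416e-03
  5.87102742e+01 -1.78394616e+01]
```

```bash
python3 steer.py '{"steps":[[0,0,0,0,0,0,0],[0,0,0,0,0,0,0],[0,0,0,0,0,0,0],[0,0,0,0,0,0,0],[0,0,0,0,0,0,0]]}' | tail -3; python3 - <<'E'
from rig import bot, vision, ticket, read_state
import cv2
s=read_state();print(s["opening"],s["grasp_force"])
c=vision.capture("wrist")["color"][:,:,::-1];cv2.imwrite("pics/w3.png",c)
E
```

```text
force: [-0.9, -0.4, -0.0]
opening: 0.003
grasp_force: 0.0
0.0031757940056428703 0.0
```

View pics/w3.png

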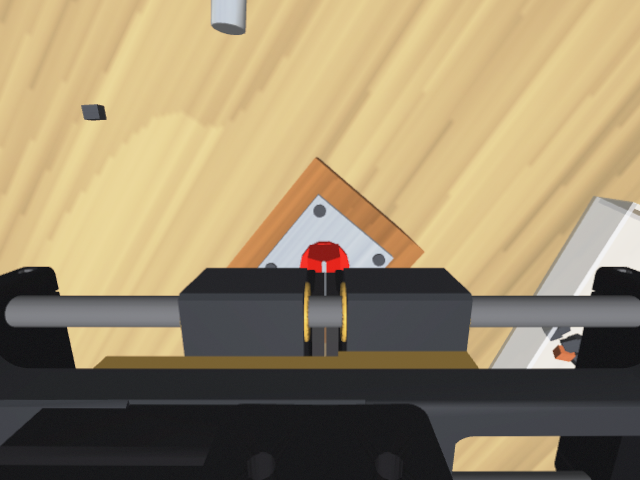

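The fingers read shut (0.003) with no grip force, while the head shows at about (325,258), just ahead of the fingers. So the head may not be between the pads. I'll compare the scene and wrist views with projected TCP points.

```bash
python3 - <<'E'
from rig import bot, vision, ticket, read_state
from h import *
np.set_printoptions(precision=4,suppress=True)
s=read_state();R=np.array(s["tcp_rot"]);p=np.array(s["position"]);print(p)
T=np.eye(4);T[:3,:3]=R;T[:3,3]=p
w=vision.capture("wrist");print(w["mount"]);w["view"]=np.linalg.inv(T@w["mount"])
sc=vision.capture("scene");tp=vision.capture("top")
P=[p,p-.019*R[:,2],p-.06*R[:,2],[.577,.2813,.133]]
for n,c in(("w",w),("s",sc),("t",tp)): print(n,proj(c,P))
def cr(c,u,v):return cv2.resize(np.ascontiguousarray(c["color"][v:v+110,u:u+80,::-1]),None,fx=5,fy=5,interpolation=cv2.INTER_CUBIC)
cv2.imwrite("pics/s4.png",np.hstack([cr(sc,480,160),cr(tp,75,160)]))
E
```

```text
[0.5763 0.2816 0.1004]
[[ 0.      0.9685  0.249   0.0679]
 [ 1.      0.     -0.0001  0.0009]
 [-0.0001  0.249  -0.9685 -0.1977]
 [ 0.      0.      0.      1.    ]]
w [[323.3524 267.5421]
 [323.2152 278.3941]
 [322.805  310.858 ]
 [323.8755 288.6272]]
s [[518.9636 239.8176]
 [524.2095 231.9373]
 [536.5124 213.4283]
 [527.9705 226.4879]]
t [[113.5875 211.6626]
 [107.8228 208.11  ]
 [ 94.2474 199.7364]
 [103.7581 204.9308]]
```

View pics/s4.png

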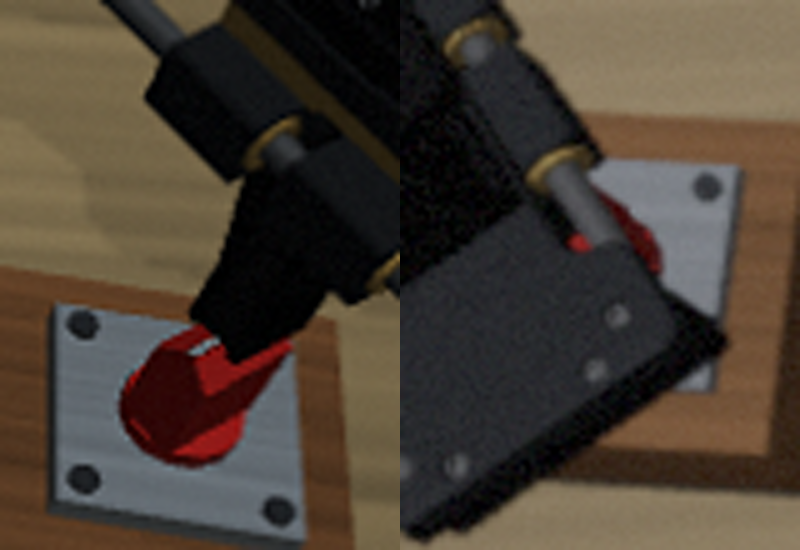

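The scene crop shows the shut fingers ending at about pixels (518.4,223) to (528,232), right at the ridge. That is well above the reported TCP, which projects to (519,240). Next I'll work out how far short the real tips are.

```bash
python3 - <<'E'
from rig import bot, vision, ticket, read_state
from h import *
np.set_printoptions(precision=1,suppress=True)
d=pickle.load(open("cap0.pkl","rb"));s=read_state();R=np.array(s["tcp_rot"]);p=np.array(s["position"])
for h in(0,.02,.025,.03,.035,.04):
    print(h,proj(d["scene"],[p+R@[-.0095,0,-h],p+R@[0,0,-h],p+R@[.0095,0,-h]]).ravel())
c=pickle.load(open("w2.pkl","rb"));w=pickle.load(open("w1.pkl","rb"))[1]
T=np.linalg.inv(w["mount"]);w["view"]=T
for h in(0,.02,.03,.04): print(h,proj(w,[[.0095,.0435,-h],[.0095,-.0435,-h]]).ravel())
E
```

```text
0 [513.5 242.7 519.  239.8 524.4 236.9]
0.02 [518.9 234.5 524.5 231.5 530.1 228.6]
0.025 [520.3 232.3 525.9 229.4 531.5 226.4]
0.03 [521.7 230.2 527.4 227.2 533.  224.2]
0.035 [523.1 228.  528.9 225.  534.5 222. ]
0.04 [524.6 225.7 530.4 222.7 536.1 219.8]
0 [393.7 253.  253.  253. ]
0.02 [400.8 263.1 245.6 263.1]
0.03 [405.  269.  241.2 269. ]
0.04 [409.6 275.6 236.4 275.6]
```

Both views put the real fingertips about 35 mm behind the reported TCP, so the fingers shut just above the ridge. I'll open, go down 33 mm (tips at about 0.102, above the collar) and watch the force.

```bash
python3 steer.py '{"steps":[[0,0,0,0,0,0,1],[0,0,0,0,0,0,1],[0,0,0,0,0,0,1],[0,0,0,0,0,0,1],[0,0,0,0,0,0,1],[0,0,0,0,0,0,1],[0,0,0,0,0,0,1],[0,0,0,0,0,0,1],[0,0,0,0,0,0,1],[0,0,0,0,0,0,1]]}' | tail -3; python3 steer.py '{"steps":[[0,0,0.01,0,0,0,1],[0,0,0.02,0,0,0,1],[0,0,0.027,0,0,0,1],[0,0,0.033,0,0,0,1],[0,0,0.033,0,0,0,1],[0,0,0.033,0,0,0,1],[0,0,0.033,0,0,0,1],[0,0,0.033,0,0,0,1]]}'; python3 go.py .577 .2814 .0665
```

```text
force: [-0.0, -0.2, 0.1]
opening: 0.832
grasp_force: 0.0
time_s: 7.9
position: [0.5767, 0.2818, 0.0679]
tcp_rot: [[-0.558, 0.83, 0.001], [0.83, 0.558, 0.0], [-0.0, 0.001, -1.0]]
force: [-0.4, -0.2, 0.8]
opening: 0.998
grasp_force: 0.0
[-0.0005  0.0001  0.0014] yaw_y 33.91950160243729 tilt 0.05471425834564985 [-0.35171039 -0.2396944   0.79830658] [ 1.60799198e+01  3.97496891e+01  8.51771078e+01  2.55268226e-03
  5.50185289e+01 -1.78410375e+01]
```

```bash
python3 steer.py '{"steps":[[0,0,0,0,0,0,0],[0,0,0,0,0,0,0],[0,0,0,0,0,0,0],[0,0,0,0,0,0,0],[0,0,0,0,0,0,0],[0,0,0,0,0,0,0],[0,0,0,0,0,0,0],[0,0,0,0,0,0,0],[0,0,0,0,0,0,0],[0,0,0,0,0,0,0],[0,0,0,0,0,0,0],[0,0,0,0,0,0,0],[0,0,0,0,0,0,0]]}'
```

```text
time_s: 9.2
position: [0.5762, 0.2816, 0.0674]
tcp_rot: [[-0.558, 0.83, -0.0], [0.83, 0.558, -0.0], [0.0, -0.0, -1.0]]
force: [-0.3, -0.3, 0.1]
opening: 0.205
grasp_force: 29.9
```

The grip is good: opening 0.205 (about 18 mm) at 30 N. Now I'll draw it straight up.

```bash
python3 steer.py '{"steps":[[0,0,-0.005,0,0,0,0],[0,0,-0.01,0,0,0,0],[0,0,-0.015,0,0,0,0],[0,0,-0.02,0,0,0,0],[0,0,-0.025,0,0,0,0],[0,0,-0.03,0,0,0,0],[0,0,-0.03,0,0,0,0],[0,0,-0.03,0,0,0,0]]}'; python3 go.py .5763 .2816 .18
```

```text
time_s: 10.0
position: [0.5763, 0.2816, 0.0976]
tcp_rot: [[-0.558, 0.83, 0.0], [0.83, 0.558, 0.0], [-0.0, 0.0, -1.0]]
force: [-0.1, -0.3, -2.1]
opening: 0.207
grasp_force: 29.9
[-0.     -0.     -0.0824] yaw_y 33.91744187468938 tilt 0.019212831101856377 [-0.05831607 -0.32025648 -2.10608846] [ 1.60783462e+01  3.74990631e+01  8.41182831e+01  1.98933100e-03
  5.83635158e+01 -1.78401381e+01]
```

```bash
python3 steer.py '{"steps":[[0,0,-0.006,0,0,0,0],[0,0,-0.012,0,0,0,0],[0,0,-0.018,0,0,0,0],[0,0,-0.024,0,0,0,0],[0,0,-0.03,0,0,0,0],[0,0,-0.036,0,0,0,0],[0,0,-0.042,0,0,0,0],[0,0,-0.048,0,0,0,0],[0,0,-0.054,0,0,0,0],[0,0,-0.06,0,0,0,0],[0,0,-0.066,0,0,0,0],[0,0,-0.072,0,0,0,0],[0,0,-0.078,0,0,0,0],[0,0,-0.085,0,0,0,0],[0,0,-0.085,0,0,0,0],[0,0,-0.085,0,0,0,0],[0,0,-0.085,0,0,0,0],[0,0,-0.085,0,0,0,0]]}'; python3 go.py .479 -.0215 .2; python3 - <<'E'
from rig import bot, vision, ticket, read_state
import cv2,numpy as np
a,b=vision.capture("scene")["color"],vision.capture("top")["color"]
cv2.imwrite("pics/s5.png",np.hstack([cv2.resize(a[100:340,440:640],None,fx=2,fy=2),cv2.resize(b[100:340,0:200],None,fx=2,fy=2)])[:,:,::-1])
E
```

```text
time_s: 11.8
position: [0.576, 0.2815, 0.182]
tcp_rot: [[-0.558, 0.83, -0.001], [0.83, 0.558, -0.0], [0.0, -0.001, -1.0]]
force: [-0.3, -0.4, -2.5]
opening: 0.205
grasp_force: 29.9
[-0.1973 -0.2495 -0.0179] yaw_y 33.91322651754198 tilt 0.05779633274145753 [-0.28054134 -0.35304578 -2.47664226] [ 1.60740149e+01  3.18436360e+01  7.99135172e+01  1.48191973e-03
  6.83006267e+01 -1.78397511e+01]
```

View pics/s5.png

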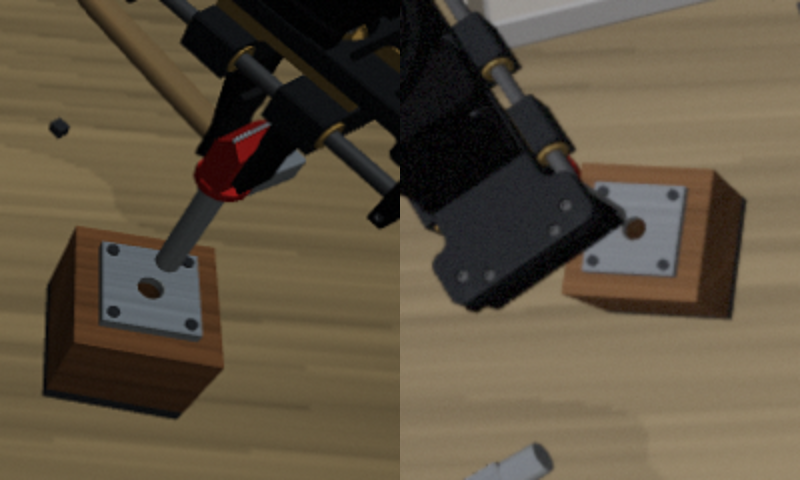

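The view shows the foot clear of the sleeve at about (524,232) in scene pixels, upright. The block hasn't moved: its sleeve mouth is at (515,244), as before. Next I'll carry the hardie over the pot.

```bash
python3 steer.py '{"steps":[[-0.008,-0.01,0,0,0,0,0],[-0.02,-0.025,0,0,0,0,0],[-0.035,-0.044,0,0,0,0,0],[-0.05,-0.063,0,0,0,0,0],[-0.065,-0.082,0,0,0,0,0],[-0.08,-0.101,0,0,0,0,0],[-0.095,-0.12,0,0,0,0,0],[-0.11,-0.139,0,0,0,0,0],[-0.125,-0.158,0,0,0,0,0],[-0.14,-0.177,0,0,0,0,0],[-0.155,-0.196,0,0,0,0,0],[-0.17,-0.215,0,0,0,0,0],[-0.182,-0.23,0,0,0,0,0],[-0.19,-0.24,0,0,0,0,0],[-0.197,-0.2495,0,0,0,0,0],[-0.197,-0.2495,0,0,0,0,0],[-0.197,-0.2495,0,0,0,0,0],[-0.197,-0.2495,0,0,0,0,0],[-0.197,-0.2495,0,0,0,0,0],[-0.197,-0.2495,0,0,0,0,0]]}'; python3 go.py .479 -.0215 .067
```

```text
time_s: 13.9
position: [0.4793, -0.0206, 0.1824]
tcp_rot: [[-0.559, 0.829, -0.0], [0.829, 0.559, 0.0], [0.0, 0.0, -1.0]]
force: [-0.6, 0.3, -2.6]
opening: 0.206
grasp_force: 29.9
[-0.0006 -0.0008  0.1154] yaw_y 33.97207239336238 tilt 0.004941282303323577 [-0.64402393  0.28815096 -2.5927577 ] [-1.58380940e+01  1.95028736e+01  1.02741010e+02  5.41034925e-03
  5.77579804e+01 -4.98130529e+01]
```

```bash
python3 steer.py '{"steps":[[0,-0.001,0.006,0,0,0,0],[0,-0.001,0.012,0,0,0,0],[0,-0.001,0.02,0,0,0,0],[0,-0.001,0.028,0,0,0,0],[0,-0.001,0.036,0,0,0,0],[0,-0.001,0.044,0,0,0,0],[0,-0.001,0.052,0,0,0,0],[0,-0.001,0.06,0,0,0,0],[0,-0.001,0.068,0,0,0,0],[0,-0.001,0.076,0,0,0,0],[0,-0.001,0.084,0,0,0,0],[0,-0.001,0.092,0,0,0,0],[0,-0.001,0.1,0,0,0,0],[0,-0.001,0.106,0,0,0,0],[0,-0.001,0.11,0,0,0,0],[0,-0.001,0.11,0,0,0,0],[0,-0.001,0.11,0,0,0,0],[0,-0.001,0.11,0,0,0,0]]}'; python3 go.py .479 -.0215 .067
```

```text
time_s: 15.7
position: [0.4787, -0.0217, 0.0727]
tcp_rot: [[-0.558, 0.83, 0.001], [0.83, 0.558, -0.0], [-0.001, 0.001, -1.0]]
force: [0.3, -0.7, -2.6]
opening: 0.206
grasp_force: 29.9
[0.     0.0004 0.0057] yaw_y 33.916809962736636 tilt 0.04559780677389818 [ 0.30643677 -0.65228357 -2.58482026] [-1.59934832e+01  3.00116388e+01  1.08850199e+02  8.73495585e-04
  4.10925684e+01 -4.99109422e+01]
```

```bash
python3 steer.py '{"steps":[[0,0,0.002,0,0,0,0],[0,0,0.004,0,0,0,0],[0,0,0.005,0,0,0,0],[0,0,0.005,0,0,0,0],[0,0,0.005,0,0,0,0],[0,0,0.005,0,0,0,0]]}'; python3 steer.py '{"steps":[[0,0,0.001,0,0,0,0],[0,0,0.001,0,0,0,0],[0,0,0.001,0,0,0,0],[0,0,0.001,0,0,0,0]]}'
```

```text
time_s: 16.3
position: [0.4783, -0.0217, 0.0674]
tcp_rot: [[-0.558, 0.83, -0.0], [0.83, 0.558, 0.0], [0.0, -0.0, -1.0]]
force: [0.7, 0.2, -3.2]
opening: 0.202
grasp_force: 29.9
time_s: 16.7
position: [0.4785, -0.0217, 0.0673]
tcp_rot: [[-0.558, 0.83, 0.001], [0.83, 0.558, -0.0], [-0.001, 0.0, -1.0]]
force: [-0.3, -0.0, 5.8]
opening: 0.206
grasp_force: 29.9
```

The force has risen to +5.8 N, so the foot is on the pot's floor. Now I'll release and go straight up.

```bash
python3 steer.py '{"steps":[[0,0,0,0,0,0,0.3],[0,0,0,0,0,0,0.4],[0,0,0,0,0,0,0.6],[0,0,0,0,0,0,0.8],[0,0,0,0,0,0,0.8],[0,0,0,0,0,0,0.8],[0,0,0,0,0,0,0.8],[0,0,0,0,0,0,0.8],[0,0,0,0,0,0,0.8]]}' | tail -3; python3 steer.py '{"steps":[[0,0,-0.01,0,0,0,0.8],[0,0,-0.03,0,0,0,0.8],[0,0,-0.06,0,0,0,0.8],[0,0,-0.09,0,0,0,0.8],[0,0,-0.12,0,0,0,0.8],[0,0,-0.15,0,0,0,0.8],[0,0,-0.15,0,0,0,0.8],[0,0,-0.15,0,0,0,0.8],[0,0,-0.15,0,0,0,0.8],[0,0,-0.15,0,0,0,0.8],[0,0,-0.15,0,0,0,0.8],[0,0,-0.15,0,0,0,0.8]]}'; python3 - <<'E'
from rig import bot, vision, ticket, read_state
import cv2,numpy as np
a=vision.capture("scene")["color"]
cv2.imwrite("pics/s6.png",a[:,:,::-1])
E
```

```text
force: [0.1, 0.1, 0.4]
opening: 0.793
grasp_force: 0.0
time_s: 18.8
position: [0.478, -0.0216, 0.2157]
tcp_rot: [[-0.558, 0.83, -0.002], [0.83, 0.558, 0.0], [0.001, -0.001, -1.0]]
force: [-0.3, -0.6, -0.1]
opening: 0.796
grasp_force: 0.0
```

View pics/s6.png

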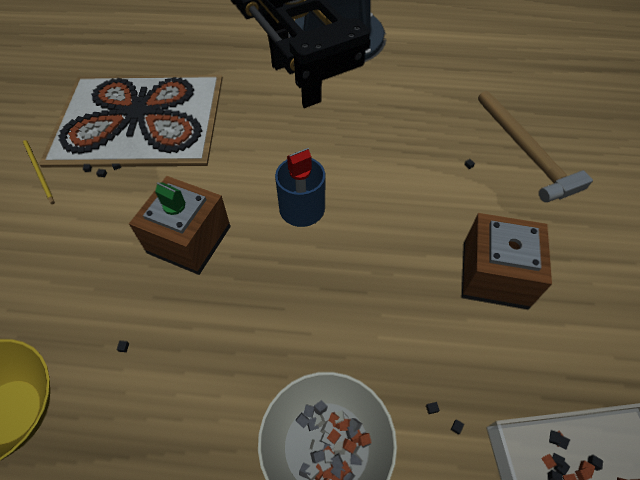

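The red hardie stands in the pot, head at about (300,165). The pot, both blocks and the green hardie (170,198) haven't moved, and the gripper is clear. I'll hand it in.

```bash
python3 steer.py '{"steps":[[0,0,0,0,0,0,0.8],[0,0,0,0,0,0,0.8],[0,0,0,0,0,0,0.8]]}' | head -1; python3 -c "
from rig import bot, vision, ticket, read_state
print(ticket.hand_in())"
```

```text
time_s: 19.15
the job is handed in; nothing more can be done
None
```

The red-headed hardie is standing foot down in the blue pot, its block and the green hardie look unmoved in the last picture, and I handed the job in at about 19 s (no verdict was returned); the first grip closed on air because the real fingertips sit about 35 mm short of the reported TCP, which I corrected for.

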